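# Hook, swing down and lock the cover of a tile press mould

### The job

Close up the loaded tile mould: swing the yellow turn latch out of the way, hook the green cover's steel tongue under the keeper plate at a tilt, and let go so that the cover leans, hooked, on the sprung catch. Then press its far edge down until the catch snaps over it and it lies flat and fully home, and turn the latch back all the way over the cover. Leave the bottle, the plaster blocks, the cup and the brush where they are, standing as they are.

Things in the scene. Friction and masses are not known exactly. Their poses are not given: they have to be found in the camera images.
- frame: Fixed mould frame, plywood base 250 x 210 x 12 mm. Origin: base centre, table level, right under a seated cover's origin (axes then parallel; play 2.5 mm in x, 3 mm in y either way). x runs from keeper (hook side, nearest the robot) to sprung catch. Cover seat: plaster block top, z 30 mm. Side guides: inner faces y +-63, 40 mm high, lead-ins to 44. Far stop wall: x 77.5, 40 mm high.
- keeper_lip (a point): Middle of the steel keeper plate's lower lip edge, at frame (-89.5, 0, 41) mm. The plate is 6 mm thick, 100 mm long in y. Under it the tongue's slot: floor z 30, roof z 41, back wall x -101.5 (12 mm deep). Lip to far stop is 167 mm, less than the cover's 174: it cannot go straight down; enter tongue first, tilted 15 to 20 degrees, far edge up.
- catch (a joint): Sprung catch (steel) at the frame's far side: 0 = at rest, out over the seat; grows to 0.010 m when pushed back along frame +x. Spring: 3.5 N + 300 N/m. A hooked cover let go leans on its slope, tilted roughly 0.1 to 0.2 rad; pressing down near the cover's far edge with about 5 to 15 N pushes the catch back 4 to 9 mm until it snaps out over the cover.
- catch_nose (a point): Foremost point of the catch's nose, 54 mm wide in y; at rest at frame (68.5, 0, 49.5) mm, underside z 46.5. From it the slope rises back to x 81, z 68 mm; dark steel cheeks beside it are 60 mm high. Moves with the catch.
- latch (a joint): Turn latch: yellow flat arm 18 mm wide, 6 thick, underside z 47 mm, on a vertical post at frame (40, 86) mm. 0 = locked, arm along frame -y over the cover; grows anticlockwise from above as it opens, stop at 1.75 rad (1.57: along frame +x). Clear of the seat from about 1.45; below that it blocks. Starts partly over the seat, stays where left, about 1 N at the peg turns it.
- latch_peg (a point): Top centre of the red upright peg on the latch arm, 50 mm from the pivot: 14 mm diameter, from z 53 mm (arm's top) to 89 mm; the point is at z 89 mm. Push it or pinch it from above.
- cover: Loose green-painted plaster cover 150 (x) x 120 (y) x 14 mm, about 0.3 kg, flat on the table at the start. Origin: centre of the plate's underside; z up. Dark steel tongue beyond the -x edge: 24 mm long (tip x -99), 80 wide, 5 thick, underside flush with the plate's. Dark wooden bar handle on top, along y: 80 long, 16 thick, centred at x -10, z 14 to 48 mm: grasp it across x.
- tongue_tip (a point): Middle of the lower edge of the tongue's tip: cover point (-99, 0, 0) mm.
- far_edge (a point): Middle of the upper edge of the cover's far (+x) side: cover point (75, 0, 14) mm; at 44 mm height when home. Press about 25 to 30 mm in from it, to keep off the catch.
- bottle: Bystander: white plastic bottle with a blue cap, 58 mm diameter, 150 mm tall, standing. Origin at the centre of its foot.
- blocks: Bystander: bonded stack of two plaster blocks, about 75 x 70 x 62 mm. Origin at the centre of its foot.
- cup: Bystander: grey cup, 72 mm diameter, 85 mm tall. Origin at the centre of its foot.
- brush: Bystander: flat brush lying on the table along its x, 190 mm long, 42 wide, 20 thick. Origin at its underside, near mid-length.
Things that resemble listed ones, but are neither listed nor needed, are in the scene too. Of the things shaped like the cover, the green one is meant.

How it is judged (in metres and radians):
On the way, in this order (a step that is already met when the one before it is completed fails the run):
1. the cover is let go, its tongue hooked under the keeper plate, leaning tilted with the far edge up on the catch (x of tongue_tip in the frame of frame below -0.0915 m and z of tongue_tip in the frame of frame below 0.04 m and y of tongue_tip in the frame of frame between -0.012 and 0.012 m and height (world z) of tongue_tip above 0.026 m and angle between cover's own z axis and vertical between 0.07 and 0.5 rad and contact force between the fingers and cover below 0.2 N), for 0.2 s.
2. the cover lies flat and home with the catch snapped over its far edge (x of tongue_tip in the frame of frame below -0.0915 m and z of tongue_tip in the frame of frame below 0.04 m and y of tongue_tip in the frame of frame between -0.012 and 0.012 m and height (world z) of tongue_tip above 0.026 m and angle between cover's own z axis and vertical below 0.035 rad and z of far_edge in the frame of frame below 0.0475 m and value of joint catch below 0.003 m), for 0.2 s.
3. the latch is turned back over the cover (value of joint latch below 0.25 rad), for 0.2 s.
At the end, for the whole second after the job is handed in: The cover lies at rest in the frame, within 0.035 rad of level, its far upper edge no more than 47.5 mm above the table, its tongue tip at least 2 mm under the keeper and within 12 mm of the middle; the catch is back out (under 3 mm) over its far edge; the latch reads under 0.25 rad (all of step 2 and value of joint latch below 0.25 rad and linear speed of cover below 0.02 m/s); the robot touches nothing.
It fails at once if the bottle is moved more than 30 mm or tipped over (distance of bottle from where it was at the start of the episode above 0.03 m or angle between bottle's own z axis and vertical above 0.5 rad).
It fails at once if the blocks is moved more than 30 mm or tipped over (distance of blocks from where it was at the start of the episode above 0.03 m or angle between blocks's own z axis and vertical above 0.5 rad).
It fails at once if the cup is moved more than 30 mm or tipped over (distance of cup from where it was at the start of the episode above 0.03 m or angle between cup's own z axis and vertical above 0.5 rad).
It fails at once if the brush is moved more than 30 mm or tipped over (distance of brush from where it was at the start of the episode above 0.03 m or angle between brush's own z axis and vertical above 0.5 rad).
It also fails if it takes over 72 s, if anything falls off the work surface, if the arm or the gripper's body presses on something with over 40 N, if the wrist force passes 120 N, or if a joint passes its speed limit or range.

### The arm

A 6-joint arm with a two-finger parallel gripper is mounted at the origin on the work surface. World frame = base frame: x ahead of the robot, y to its left, z up, the work surface at z = 0. Lengths are in mm, angles in rad, forces in N, time in s.
With the tool pointing down it reaches from about 350 to 875 mm from the base axis. Payload 4.2 kg.
Tool frame: the origin (TCP) lies at the very end of the fingers, on their centre line; the grasp point (between the pads) lies arm.hold_point_z behind it (arm.hold_point_z is the distance from the TCP to the grasp point, in mm); y points along the fingers, x is the direction in which the jaws open and shut, and the axes are right-handed (so a half turn about y gives the same grasp; the last joint's range is limited). The gripper opens to 85 mm and grips with 20 to 120 N. Pads are 22 mm wide; open, the fingers measure 114 mm over their backs; the gripper's body (76 mm by 85 mm) begins 54 mm behind the grasp point. The pads swing forward as they close: fully open they stand 13 mm farther back than shut.
Start: joints at [-1.022, 0.385, 0.008, 0, -1.194, -0.259], TCP at [178.616, -598.912, 231.312] pointing down, gripper open.
Joint ranges: [-3.14, 3.14], [-1.21, 2.06], [-1.07, 1.41], [-3.16, 2.05], [-2.99, -0.16], [-3.1, 3.1]. Speed limits (rad/s): [2.79, 2.79, 3.14, 3.14, 3.14, 3.14].

### API

Orientations are given as a unit quaternion [x, y, z, w].
In Python, from bench import arm gives the robot as it stands.
- The arm moves only by the shell command python3 -m creep 'ROWS'. ROWS is JSON, a list of rows, each a list of 3 entries, a list of its own where there are three numbers: the shift along the world's x, y, z in mm, then the turn, a rotation vector about the world's x, y, z in rad, then the gripper command: -1 is shut, 1 is fully open, values between are in proportion. In form: [[[dx, dy, dz], [wx, wy, wz], jaw], ...]. A call has 1 to 12 rows; each row is the pose to reach, as a shift and turn from the pose commanded when the call began; what a row does not reach only later rows make up. A row lasts 1/12 s, in which the tool goes at most 41.7 mm and 7.16 degrees, less where a joint would pass 70% of its speed; a pose out of reach is approached as far as the arm can. A call with a gripper value outside its range is refused whole. The fingers move at their own pace and stop on an object; the grip force is fixed at half the most. Time passes only in rows, so rows that repeat a pose let the fingers close. It gives the time, the measured TCP pose, the force and the opening at its end, in the units of the state.
- arm.read_state(): the state, without advancing time (a new reading comes with each control period).
- arm.get_image(name): name is "scene" or "side" or "wrist"; returns (picture, depth): 384x512x3 uint8, red, green, blue; 384x512 float32, mm along the optical axis (not along the pixel's ray), 0 where there is no reading.
- arm.camera_params(name): a dict with "camera_matrix" (3x3 intrinsics, pixels), "extrinsics" (4x4, takes a point from world to camera coordinates); the wrist camera has in their place "T_tool_cam" (4x4, takes a point from camera to tool coordinates, whose origin is the TCP and whose axes are the tool frame's). Camera axes: x right, y down, z forward; pixel columns grow to the right and rows downward; lengths in mm; the calibration is good to about 2 mm. A picture is of the moment at which its call begins: read the wrist's pose just before it. camera_params takes no time and is no camera call.
- arm.job_done(): hands the job in, once; it reports no verdict.
The state is a dict: "clock": time; "joints": joint angles; "joint_vel": joint speeds; "joint_efforts": joint torques, N m; "position": TCP position; "ee_rot": TCP orientation; "contact_force": force on the tool from outside, world axes, zero at the start; "wrist_torque": the same for the moment, N m; "gripper_width": finger opening in mm.
Only numpy, scipy, OpenCV 4.12 (cv2) and the standard library are available. Lean on these libraries where they do the work, as an engineer would, in place of code of your own. Each camera call takes 0.05 s, during which the arm holds its last target.

## Working session

There is one attempt and no reset: what is moved stays moved. The work goes in short steps, Python scripts to look and compute and a shell command to move; the robot and the scene stay as the last step left them, time stands still between calls to the robot, and variables do not carry over. Pictures are saved under pics/ and viewed, and the job is handed in when it is done.

```bash
mkdir -p pics; ls; python3 - <<'E'
from bench import arm
import cv2
print(arm.read_state()); print(arm.hold_point_z)
for n in ("scene","side","wrist"):
    im,d=arm.get_image(n); cv2.imwrite(f"pics/{n}0.png",im[:,:,::-1])
    import numpy as np; np.savez(f"/tmp/{n}0.npz",im=im,d=d)
    p=arm.camera_params(n); print(n,{k:np.round(v,3).tolist() for k,v in p.items() if hasattr(v,'__len__')})
E
```

```text
pics
{'clock': 0.0, 'joints': array([-1.02239928e+00,  3.85562214e-01,  6.64323584e-03, -5.34870312e-04,
       -1.19397474e+00, -2.58601024e-01]), 'joint_vel': array([ 5.67545101e-04, -2.33465741e-04, -2.95245047e-04,  3.06717245e-04,
       -2.82047710e-05, -1.28625003e-04]), 'joint_efforts': array([ 3.20261579e-04, -3.92293167e+01,  1.88405460e+01,  4.18624565e+00,
       -4.50421343e-03, -7.05626150e-06]), 'position': array([ 178.46516639, -598.37946005,  230.21964397]), 'ee_rot': array([ 0.42199764,  0.56735351, -0.56647459, -0.42324287]), 'contact_force': array([0.15618559, 0.21168851, 0.34552673]), 'wrist_torque': array([-0.0012404 ,  0.02099793, -0.0243383 ]), 'gripper_width': 85.42469857440057}
18.700000000000003
scene {'camera_matrix': [[352.95, 0.0, 250.682], [0.0, 352.95, 194.178], [0.0, 0.0, 1.0]], 'extrinsics': [[-0.694, 0.719, 0.014, 313.691], [0.418, 0.419, -0.806, -159.967], [-0.586, -0.554, -0.592, 1397.113], [0.0, 0.0, 0.0, 1.0]]}
side {'camera_matrix': [[405.019, 0.0, 257.231], [0.0, 405.019, 194.873], [0.0, 0.0, 1.0]], 'extrinsics': [[-0.939, -0.344, -0.0, 501.314], [-0.251, 0.687, -0.682, 168.811], [0.235, -0.64, -0.731, 1278.893], [0.0, 0.0, 0.0, 1.0]]}
wrist {'camera_matrix': [[269.245, 0.0, 252.221], [0.0, 269.245, 189.323], [0.0, 0.0, 1.0]], 'T_tool_cam': [[1.0, -0.0, -0.0, -0.526], [0.0, -0.304, 0.953, -142.155], [-0.0, -0.953, -0.304, 76.987], [0.0, 0.0, 0.0, 1.0]]}
```

View images.

View pics/scene0.png

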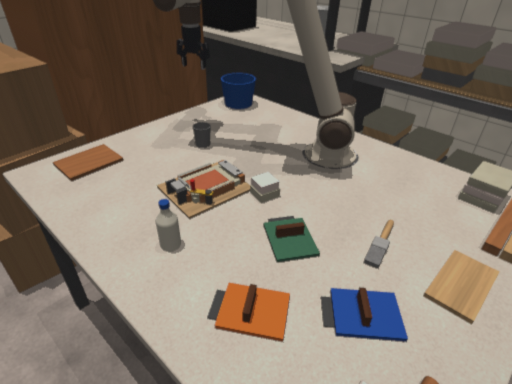

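View pics/side0.png

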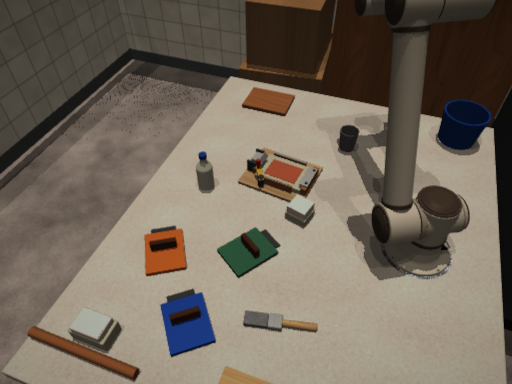

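View pics/wrist0.png

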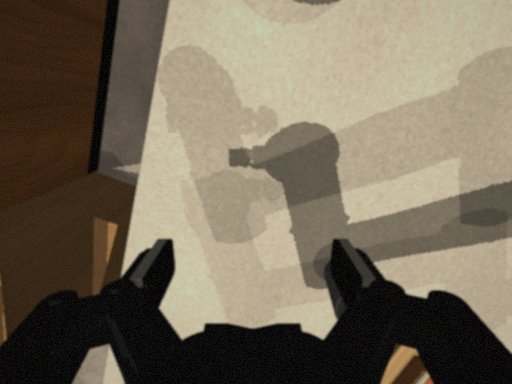

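```bash
cat > h.py <<'E'
import numpy as np,cv2
from bench import arm
from scipy.spatial.transform import Rotation as R
def load(n,i=0):
    z=np.load(f"/tmp/{n}{i}.npz"); return z['im'],z['d']
def snap(n,i):
    st=arm.read_state()
    im,d=arm.get_image(n); np.savez(f"/tmp/{n}{i}.npz",im=im,d=d,p=st['position'],q=st['ee_rot']); cv2.imwrite(f"pics/{n}{i}.png",im[:,:,::-1]); return im,d
def cam(n,i=None):
    p=arm.camera_params(n);K=p['camera_matrix']
    if n=='wrist':
        z=np.load(f"/tmp/{n}{i}.npz"); T=np.eye(4);T[:3,:3]=R.from_quat(z['q']).as_matrix();T[:3,3]=z['p']
        return K,T@p['T_tool_cam']
    return K,np.linalg.inv(p['extrinsics'])
def cloud(n,i=0):
    im,d=load(n,i);K,T=cam(n,i)
    v,u=np.mgrid[:d.shape[0],:d.shape[1]]
    P=np.stack([(u-K[0,2])/K[0,0]*d,(v-K[1,2])/K[1,1]*d,d],-1)
    return P@T[:3,:3].T+T[:3,3]
def ray(n,uv,z,i=None):
    K,T=cam(n,i);uv=np.atleast_2d(np.asarray(uv,float))
    r=np.c_[(uv-[K[0,2],K[1,2]])/[K[0,0],K[1,1]],np.ones(len(uv))]@T[:3,:3].T
    o=T[:3,3];return o+r*((z-o[2])/r[:,2])[:,None]
def proj(n,P,i=None):
    K,T=cam(n,i);q=(np.atleast_2d(P)-T[:3,3])@T[:3,:3]
    q=q@K.T;return q[:,:2]/q[:,2:]
E
python3 - <<'E'
from h import *
for n in('scene','side'):
    im,d=load(n);P=cloud(n)
    for nm,uv in dict(scene=dict(cover=(300,248),frame=(205,185),bottle=(169,235),blocks=(265,180),cup=(203,140),brush=(380,245),board=(80,160),bucket=(237,95)),side=dict(cover=(240,258),frame=(283,173),bottle=(205,180),blocks=(300,205),cup=(347,145),brush=(280,322),board=(270,100)))[n].items():
        print(n,nm,P[uv[1],uv[0]].round())
    c={'scene':(150,120,330,270),'side':(190,110,350,280)}[n]
    cr=im[c[1]:c[3],c[0]:c[2],::-1];s=min(800/cr.shape[1],600/cr.shape[0])
    cv2.imwrite(f"pics/{n}0z.png",cv2.resize(cr,None,fx=s,fy=s,interpolation=cv2.INTER_CUBIC))
E
```

```text
scene cover [511. 243.  12.]
scene frame [ 515. -148.   29.]
scene bottle [756.  -4.  59.]
scene blocks [391.   4.  63.]
scene cup [ 327. -383.   38.]
scene brush [352. 394.  17.]
scene board [ 723. -619.   12.]
scene bucket [ -44. -571.   73.]
side cover [505. 233.  14.]
side frame [ 490. -154.   28.]
side bottle [730.  -4.  51.]
side blocks [384.   2.  59.]
side cup [ 303. -380.   36.]
side brush [325. 391.  20.]
side board [ 691. -596.   15.]
```

View pics/scene0z.png

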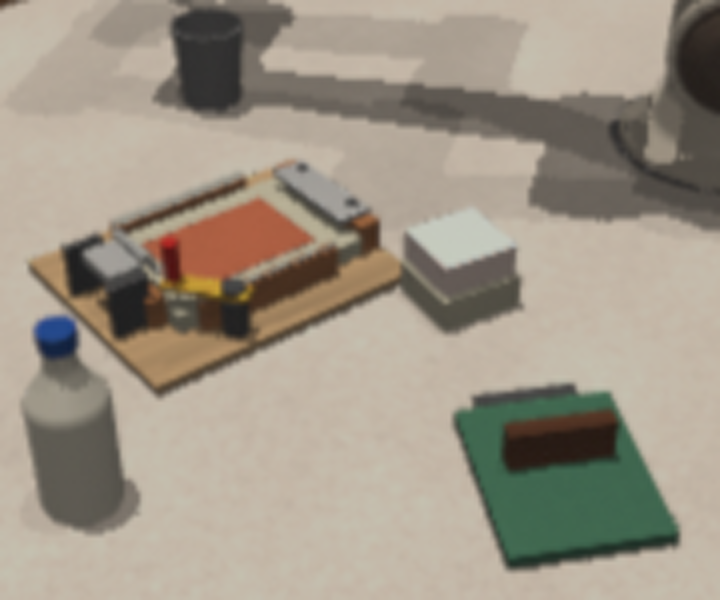

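View pics/side0z.png

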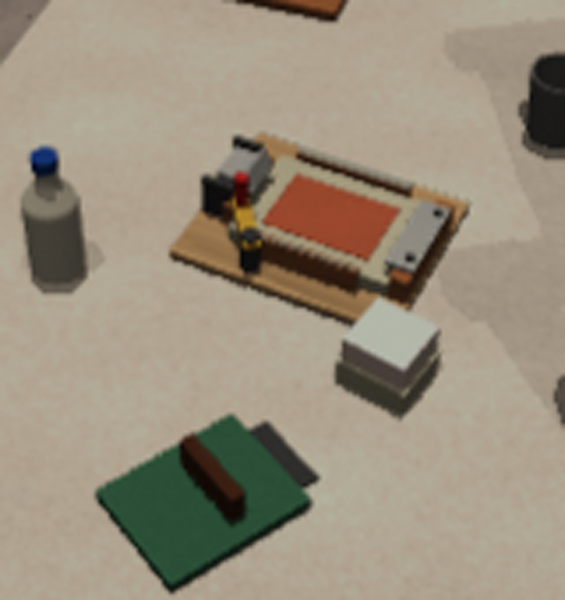

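```bash
python3 - <<'E'
from h import *
c=np.array([[30,265],[160,392],[400,280]])/4+[150,120]
A=ray('scene',c,12);print(A.round(1), np.linalg.norm(A[1]-A[0]),np.linalg.norm(A[2]-A[1]))
s=600/170
c2=np.array([[172,252],[355,322],[468,207]])/s+[190,110]
B=ray('side',c2,12);print(B.round(1),np.linalg.norm(B[1]-B[0]),np.linalg.norm(B[2]-B[1]))
x=A[1]-A[2];print(np.degrees(np.arctan2(x[1],x[0])),(A[0]+A[2])/2)
x=B[0]-B[1];print(np.degrees(np.arctan2(x[1],x[0])),(B[0]+B[2])/2)
st=arm.read_state();print(R.from_quat(st['ee_rot']).as_matrix().round(2))
# cover plate mask
for n in('scene','side'):
    im,d=load(n);hsv=cv2.cvtColor(im,cv2.COLOR_RGB2HSV)
    m=((hsv[...,0]>65)&(hsv[...,0]<88)&(hsv[...,1]>100)).astype(np.uint8)
    P=cloud(n);m=(m>0)&(P[...,2]>11)&(P[...,2]<18);
    k,l,stt,ce=cv2.connectedComponentsWithStats(m.astype(np.uint8));j=1+np.argmax(stt[1:,4])
    pts=P[l==j][:,:2].astype(np.float32);print(n,len(pts),cv2.minAreaRect(pts))
E
```

```text
[[ 616.9 -274.    12. ]
 [ 642.7  -67.    12. ]
 [ 413.3  -40.5   12. ]] 208.54958202148967 230.92677461689223
[[ 632.1  -73.7   12. ]
 [ 427.7  -45.4   12. ]
 [ 363.2 -243.5   12. ]] 206.2948284483825 208.313743545711
-6.5990193479005566 [ 515.08619259 -157.23935601   12.        ]
-7.868913357251917 [ 497.66433992 -158.57666932   12.        ]
[[-0.29 -0.   -0.96]
 [ 0.96  0.   -0.29]
 [ 0.   -1.    0.  ]]
scene 1 ((548.6339721679688, 181.99749755859375), (0.0, 0.0), 0.0)
side 1124 ((494.1497497558594, 199.25506591796875), (147.4161834716797, 118.51122283935547), 56.5117301940918)
```

```bash
python3 -m creep '[[[331,489,-10],[0,0,1.15],1],[[331,489,-10],[0,0,1.15],1],[[331,489,-10],[0,0,1.15],1],[[331,489,-10],[0,0,1.15],1],[[331,489,-10],[0,0,1.15],1],[[331,489,-10],[0,0,1.15],1],[[331,489,-10],[0,0,1.15],1],[[331,489,-10],[0,0,1.15],1],[[331,489,-10],[0,0,1.15],1],[[331,489,-10],[0,0,1.15],1],[[331,489,-10],[0,0,1.15],1],[[331,489,-10],[0,0,1.15],1]]'; python3 -c "
from h import *
print(R.from_quat(arm.read_state()['ee_rot']).as_matrix().round(3))"
```

```text
clock: 1.15
position: [459.4, -182.9, 222.9]
ee_rot: [0.046, 0.706, -0.706, -0.046]
contact_force: [0.6, -0.2, 0.1]
gripper_width: 85.3
[[-0.991  0.    -0.13 ]
 [ 0.13   0.    -0.991]
 [-0.    -1.    -0.   ]]
```

```bash
python3 -m creep '[[[50,72,0],[0,0,0],1],[[50,72,0],[0,0,0],1],[[50,72,0],[0,0,0],1],[[50,72,0],[0,0,0],1],[[50,72,0],[0,0,0],1],[[50,72,0],[0,0,0],1]]'; python3 - <<'E'
from h import *
im,d=snap('wrist',1);cv2.imwrite('pics/wrist1b.png',cv2.resize(im[:,:,::-1],(800,600),interpolation=cv2.INTER_CUBIC));print(arm.read_state()['position'])
E
```

```text
clock: 1.65
position: [508.0, -113.7, 222.6]
ee_rot: [-0.046, -0.706, 0.706, 0.047]
contact_force: [-0.6, -0.6, -0.8]
gripper_width: 85.3
[ 507.9764108  -113.96492823  222.81047168]
```

View pics/wrist1b.png

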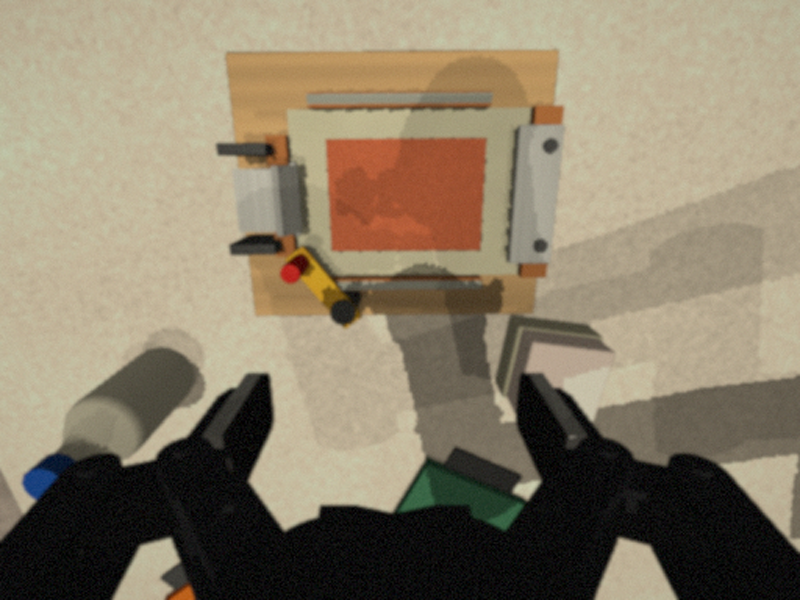

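```bash
python3 - <<'E'
from h import *
s=512/800
c=np.array([[228,52],[557,50],[535,316],[255,316]])*s
A=ray('wrist',c,12,1)[:,:2];print(A.round(1))
print([np.linalg.norm(A[i]-A[i-1]).round(1) for i in range(4)])
# frame corners: TL=(+125,-105) TR=(-125,-105) BR=(-125,105) BL=(125,105)
def fit(F,W):
    F=np.array(F,float);W=np.array(W);f=F.mean(0);w=W.mean(0);H=(F-f).T@(W-w)
    th=np.arctan2(H[0,1]-H[1,0],H[0,0]+H[1,1]);Rm=np.array([[np.cos(th),-np.sin(th)],[np.sin(th),np.cos(th)]]);t=w-Rm@f
    return th,t,(W-(F@Rm.T+t)).round(1)
print(fit([[125,-105],[-125,-105],[-125,105],[125,105]],A))
# other features: guide tops etc: print clouds heights
im,d=load('wrist',1);P=cloud('wrist',1)
for nm,uv,z in [('pegtop',(291,272),89),('posttop',(343,312),None),('keeper TL',(526,125),47),('keeper TR',(563,127),47),('keeper BR',(555,264),47),('keeper BL',(510,262),47),('red TL',(327,139),30),('red TR',(486,138),30),('red BR',(482,250),30),('red BL',(333,250),30)]:
    uv=np.array(uv)*s; p=P[int(round(uv[1])),int(round(uv[0]))]
    print(nm,p.round(1), None if z is None else ray('wrist',uv,z,1).round(1))
E
```

```text
[[ 610.6 -284.4]
 [ 368.2 -253.5]
 [ 390.9  -44.3]
 [ 639.   -77.3]]
[np.float64(209.0), np.float64(244.3), np.float64(210.4), np.float64(250.2)]
(np.float64(-0.12653192389953632), array([ 502.17034538, -164.86614141]), array([[-2.4,  0.4],
       [ 3.3, -0.2],
       [-0.5,  0.6],
       [-0.4, -0.8]]))
pegtop [ 577.1 -130.    89. ] [[ 576.9 -129.9   89. ]]
posttop [552.2 -85.1  55.6] None
keeper TL [ 403.  -203.2   46.7] [[ 403.4 -203.2   47. ]]
keeper TR [ 378.2 -198.8   47.4] [[ 377.7 -198.5   47. ]]
keeper BR [ 3.683e+02 -8.630e+01 -3.000e-01] [[384.9 -99.9  47. ]]
keeper BL [ 419.8 -105.6   46.4] [[ 419.4 -106.1   47. ]]
red TL [ 546.2 -213.7   30.8] [[ 546.  -213.7   30. ]]
red TR [ 428.2 -199.2   29.5] [[ 428.3 -198.8   30. ]]
red BR [ 437.7 -114.5   30. ] [[ 437.1 -114.5   30. ]]
red BL [ 556.5 -130.3   29.6] [[ 556.3 -130.3   30. ]]
```

```bash
python3 - <<'E'
from h import *
P=cloud('wrist',1).reshape(-1,3);th=-.1265
def tf(o,th):
    c,s=np.cos(th),np.sin(th);q=(P[:,:2]-o)@np.array([[c,-s],[s,c]]);return np.c_[q,P[:,2]]
Q=tf([502,-165],th)
# lip line: pts z 44-49, x -110..-80 : max x per y bin
for y in range(-45,46,15):
    m=(abs(Q[:,1]-y)<5)&(Q[:,2]>44.5)&(Q[:,2]<50)&(Q[:,0]<-70)&(Q[:,0]>-125)
    print('keeper y',y,np.percentile(Q[m,0],[1,50,99]).round(1),end=' ')
    m=(abs(Q[:,1]-y)<5)&(Q[:,2]>27)&(Q[:,2]<33)&(Q[:,0]<-70); print('seat minx',Q[m,0].min().round(1) if m.any() else None)
m=(abs(Q[:,0]+102)<12)&(Q[:,2]>44.5)&(Q[:,2]<50)&(abs(Q[:,1])<70);print('keeper y ext',np.percentile(Q[m,1],[.5,99.5]))
for x in range(-60,31,15):
    for sgn in(-1,1):
        m=(abs(Q[:,0]-x)<5)&(Q[:,2]>36)&(Q[:,2]<46)&(Q[:,1]*sgn>50)&(Q[:,1]*sgn<85)
        if m.sum()>3: print('guide',x,sgn,np.percentile(Q[m,1],[2,50,98]).round(1),Q[m,2].max().round(1))
for y in (-20,-10,0,10,20):
    m=(abs(Q[:,1]-y)<4)&(Q[:,0]>55)&(Q[:,0]<130);q=Q[m];q=q[q[:,0].argsort()];print(y,q[::6][:,[0,2]].round().astype(int).tolist())
E
```

```text
keeper y -45 [-119.8 -103.3  -88.4] seat minx -91.7
keeper y -30 [-119.7 -103.7  -88.5] seat minx -91.8
keeper y -15 [-119.9 -103.4  -88.6] seat minx -91.5
keeper y 0 [-120.  -104.3  -88.8] seat minx -91.5
keeper y 15 [-119.7 -104.1  -88.8] seat minx -92.1
keeper y 30 [-120.  -103.8  -88.8] seat minx -92.1
keeper y 45 [-119.9 -104.2  -88.8] seat minx -91.9
keeper y ext [-50.38325737  48.62501559]
guide -60 -1 [-73.6 -68.3 -63.7] 45.7
guide -60 1 [62.  66.2 72. ] 45.6
guide -45 -1 [-73.7 -68.3 -63.7] 44.8
guide -45 1 [62.2 66.3 72. ] 44.6
guide -30 -1 [-73.7 -68.3 -63.7] 44.7
guide -30 1 [62.4 66.2 72. ] 44.5
guide -15 -1 [-72.9 -68.5 -63.7] 45.3
guide -15 1 [62.1 66.6 70.8] 45.4
guide 0 -1 [-73.  -68.1 -63.8] 45.5
guide 0 1 [62.3 66.3 70.8] 44.9
guide 15 -1 [-73.  -68.2 -63.9] 45.5
guide 15 1 [62.3 66.4 70.6] 44.5
guide 30 -1 [-73.2 -68.2 -63.9] 45.0
guide 30 1 [62.3 66.9 83.6] 44.9
-20 [[55, 29], [56, 30], [57, 30], [58, 29], [60, 30], [61, 30], [61, 29], [62, 30], [63, 28], [65, 28], [66, 30], [67, 31], [68, 29], [69, 28], [69, 29], [70, 50], [70, 30], [71, 51], [71, 53], [71, 29],
[... 2478 characters left out ...]
 59], [102, 60], [103, 60], [104, 60], [105, 58], [106, 60], [107, 58], [108, 59], [109, 60], [110, 58], [111, 60], [112, 59]]
20 [[56, 30], [57, 31], [58, 29], [59, 29], [60, 29], [61, 30], [62, 29], [63, 30], [64, 30], [65, 28], [66, 29], [67, 29], [69, 29], [69, 49], [70, 30], [70, 51], [71, 54], [71, 30], [71, 55], [72, 31], [72, 56], [73, 56], [73, 57], [73, 57], [74, 59], [75, 60], [76, 61], [76, 63], [77, 65], [78, 68], [78, 68], [79, 68], [80, 67], [81, 67], [82, 67], [84, 65], [87, 59], [88, 60], [89, 61], [91, 60], [92, 59], [94, 59], [95, 59], [96, 61], [98, 59], [99, 59], [100, 59], [102, 59], [103, 61], [104, 60], [106, 60], [107, 58], [108, 61], [110, 60], [112, 58], [113, 59]]
```

```bash
python3 -m creep '[[[69,-16,0],[0,0,0.63],-0.5],[[69,-16,0],[0,0,0.63],-0.5],[[69,-16,-40],[0,0,0.63],-0.5],[[69,-16,-80],[0,0,0.63],-0.5],[[69,-16,-100],[0,0,0.63],-0.5],[[69,-16,-110],[0,0,0.63],-0.5],[[69,-16,-110],[0,0,0.63],-0.5],[[69,-16,-110],[0,0,0.63],-0.5],[[69,-16,-110],[0,0,0.63],-0.5]]'; python3 - <<'E'
from h import *
st=arm.read_state();print(st['position'],st['gripper_width'],R.from_quat(st['ee_rot']).as_matrix()[:,0].round(3))
im,d=snap('wrist',2);cv2.imwrite('pics/wrist2b.png',cv2.resize(im[:,:,::-1],(800,600),interpolation=cv2.INTER_CUBIC))
E
```

```text
clock: 2.45
position: [579.2, -129.5, 115.1]
ee_rot: [0.173, -0.685, 0.686, -0.175]
contact_force: [0.8, -0.1, 0.8]
gripper_width: 21.6
[ 579.17635403 -129.45540043  115.125362  ] 21.6313620813684 [-0.879 -0.477 -0.004]
```

View pics/wrist2b.png

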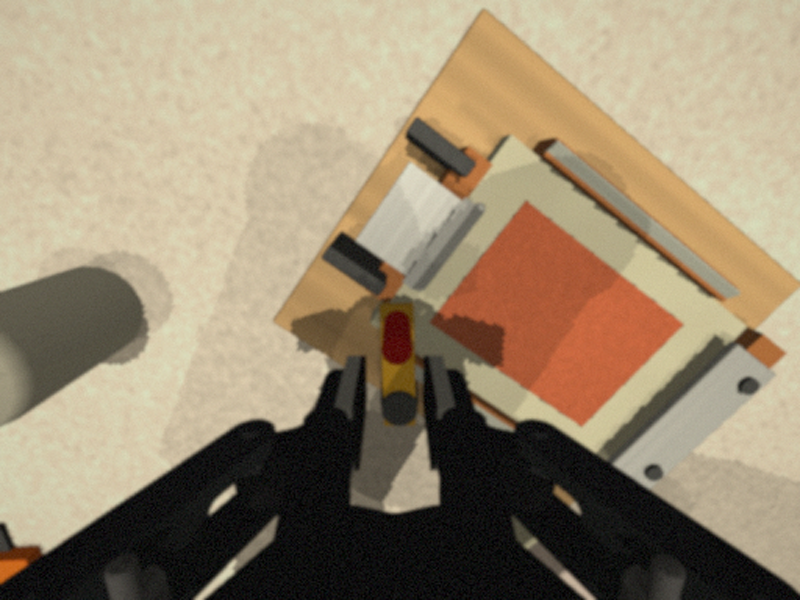

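```bash
python3 -m creep '[[[-2,0,-25],[0,0,0],-0.5],[[-2,0,-49],[0,0,0],-0.5],[[-2,0,-49],[0,0,0],-0.5],[[-2,0,-49],[0,0,0],-0.5],[[-2,0,-49],[0,0,0],-0.5]]'; python3 - <<'E'
import numpy as np
a0=np.radians(-61.5)
for k in range(1,13):
    a=a0+1.06*k/12; p=50.5*np.array([np.cos(a)-np.cos(a0),np.sin(a)-np.sin(a0)]);print(p.round(0),round(1.06*k/12,2))
E
```

```text
clock: 2.92
position: [577.4, -129.0, 65.9]
ee_rot: [0.174, -0.685, 0.686, -0.176]
contact_force: [0.7, 0.3, 0.7]
gripper_width: 21.1
[4. 2.] 0.09
[7. 5.] 0.18
[11.  8.] 0.27
[14. 11.] 0.35
[17. 15.] 0.44
[19. 18.] 0.53
[21. 22.] 0.62
[23. 26.] 0.71
[24. 31.] 0.8
[25. 35.] 0.88
[26. 39.] 0.97
[26. 44.] 1.06
```

```bash
python3 -m creep '[[[4,2,0],[0,0,0.09],-0.5],[[7,5,0],[0,0,0.18],-0.5],[[11,8,0],[0,0,0.27],-0.5],[[14,11,0],[0,0,0.35],-0.5],[[17,15,0],[0,0,0.44],-0.5],[[19,18,0],[0,0,0.53],-0.5],[[21,22,0],[0,0,0.62],-0.5],[[23,26,0],[0,0,0.71],-0.5],[[24,31,0],[0,0,0.8],-0.5],[[25,35,0],[0,0,0.88],-0.5],[[26,39,0],[0,0,0.97],-0.5],[[26,44,0],[0,0,1.06],-0.5]]'; python3 -m creep '[[[0,0,0],[0,0,0],-0.5],[[0,0,0],[0,0,0],-0.5],[[0,0,0],[0,0,0],-0.5],[[0,0,0],[0,0,0],-0.5],[[0,0,40],[0,0,0],-0.5],[[0,0,80],[0,0,0],-0.5],[[0,0,120],[0,0,0],0],[[0,0,150],[0,0,0],1],[[0,0,150],[0,0,0],1],[[0,0,150],[0,0,0],1]]';python3 - <<'E'
from h import *
st=arm.read_state();print(st['position'],st['gripper_width'],R.from_quat(st['ee_rot']).as_matrix()[:,0].round(3))
im,d=snap('wrist',3);cv2.imwrite('pics/wrist3b.png',cv2.resize(im[:,:,::-1],(800,600),interpolation=cv2.INTER_CUBIC))
E
```

```text
clock: 3.92
position: [603.2, -85.1, 66.2]
ee_rot: [0.497, -0.501, 0.503, -0.499]
contact_force: [-0.2, -1.5, -0.5]
gripper_width: 21.5
clock: 4.75
position: [602.8, -84.9, 216.6]
ee_rot: [0.495, -0.502, 0.504, -0.498]
contact_force: [0.2, -0.0, -1.1]
gripper_width: 69.2
[602.82379482 -84.93572281 216.55946384] 69.20163659465052 [-0.013 -1.    -0.001]
```

View pics/wrist3b.png

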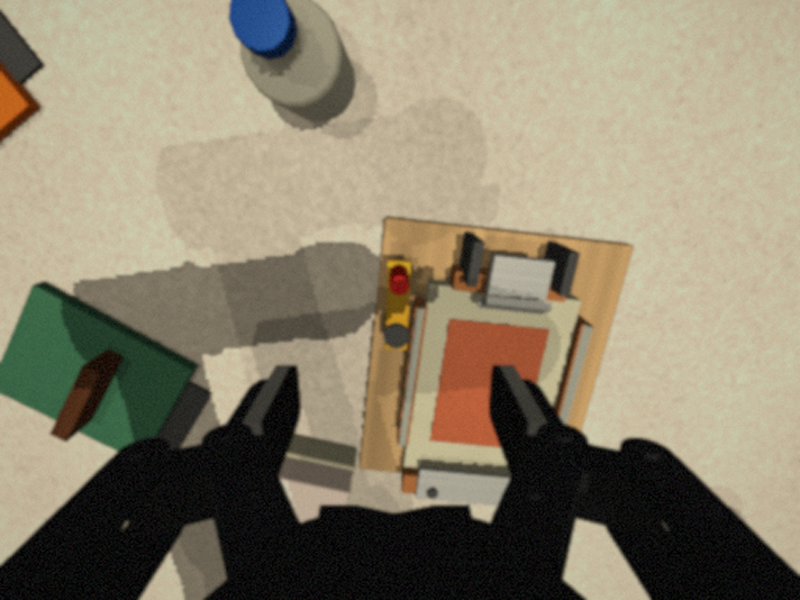

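```bash
python3 - <<'E'
from h import *
P=cloud('wrist',3);im,d=load('wrist',3);s=.64
hsv=cv2.cvtColor(im,cv2.COLOR_RGB2HSV)
m=((hsv[...,0]<8)|(hsv[...,0]>172))&(hsv[...,1]>180)&(P[...,2]>86)&(P[...,2]<92)
p=np.median(P[m],0);print(m.sum(),p, 'from post',p[:2]-[552.8,-85.5])
v=p[:2]-[552.8,-85.5];print('latch',np.arctan2(v[1],v[0])+.123+np.pi/2)
m=(hsv[...,0]>65)&(hsv[...,0]<90)&(hsv[...,1]>90)&(P[...,2]>11)&(P[...,2]<18)
k,l,stt,ce=cv2.connectedComponentsWithStats(m.astype(np.uint8));j=1+np.argmax(stt[1:,4]);print(stt[j])
print(cv2.minAreaRect(P[l==j][:,:2].astype(np.float32)))
E
```

```text
111 [604.17990849 -88.0801339   88.3999211 ] from post [51.37990849 -2.5801339 ]
latch 1.6436216874912477
[   0  183  123  105 5931]
((497.4444580078125, 194.020263671875), (149.3261260986328, 118.21260833740234), 55.59724426269531)
```

```bash
python3 -m creep '[[[-111,271,0],[0,0,-0.588],1],[[-111,271,0],[0,0,-0.588],1],[[-111,271,0],[0,0,-0.588],1],[[-111,271,0],[0,0,-0.588],1],[[-111,271,0],[0,0,-0.588],1],[[-111,271,0],[0,0,-0.588],1],[[-111,271,0],[0,0,-0.588],1],[[-111,271,0],[0,0,-0.588],1],[[-111,271,0],[0,0,-0.588],1],[[-111,271,0],[0,0,-0.588],1],[[-111,271,0],[0,0,-0.588],1]]';python3 - <<'E'
from h import *
st=arm.read_state();print(st['position'],st['gripper_width'],R.from_quat(st['ee_rot']).as_matrix()[:,0].round(3))
im,d=snap('wrist',4);cv2.imwrite('pics/wrist4b.png',cv2.resize(im[:,:,::-1],(800,600),interpolation=cv2.INTER_CUBIC))
P=cloud('wrist',4);hsv=cv2.cvtColor(im,cv2.COLOR_RGB2HSV)
m=(hsv[...,0]>65)&(hsv[...,0]<90)&(hsv[...,1]>90)&(P[...,2]>11)&(P[...,2]<18)
k,l,stt,ce=cv2.connectedComponentsWithStats(m.astype(np.uint8));j=1+np.argmax(stt[1:,4]);print(stt[j])
print(cv2.minAreaRect(P[l==j][:,:2].astype(np.float32)))
m=(P[...,2]>45)&(P[...,2]<51)&(np.hypot(P[...,0]-492,P[...,1]-186)<80)
print(m.sum(),cv2.minAreaRect(P[m][:,:2].astype(np.float32)),P[m].mean(0))
E
```

```text
clock: 5.72
position: [490.4, 185.4, 212.5]
ee_rot: [0.331, -0.625, 0.626, -0.329]
contact_force: [0.7, -0.1, -0.5]
gripper_width: 85.7
[490.38271416 185.41730259 212.54557527] 85.69597006499222 [-0.565 -0.825  0.003]
[ 183  121  119   89 8392]
((496.1467590332031, 195.08267211914062), (147.04034423828125, 116.52574920654297), 56.15054702758789)
895 ((490.1109619140625, 187.9204864501953), (15.570512771606445, 79.50209045410156), 55.932830810546875) [491.60933145 186.59576119  47.43336924]
```

View pics/wrist4b.png

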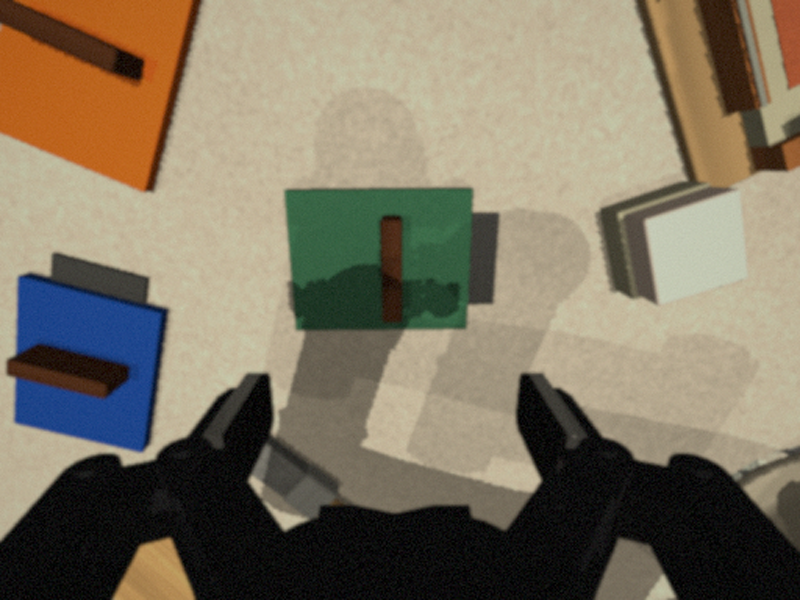

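```bash
python3 -m creep '[[[0,2,-40],[0,0,0.007],1],[[0,2,-80],[0,0,0.007],1],[[0,2,-120],[0,0,0.007],1],[[0,2,-150],[0,0,0.007],1],[[0,2,-170],[0,0,0.007],1],[[0,2,-180],[0,0,0.007],1],[[0,2,-180],[0,0,0.007],1],[[0,2,-180],[0,0,0.007],1]]'
```

```text
clock: 6.43
position: [491.6, 187.6, 34.1]
ee_rot: [0.332, -0.624, 0.625, -0.332]
contact_force: [0.4, -0.7, 0.5]
gripper_width: 85.5
```

```bash
python3 -m creep '[[[-1,0,-10],[0,0,0],1],[[-1,0,-16],[0,0,0],1],[[-1,0,-16],[0,0,0],1],[[-1,0,-16],[0,0,0],-1],[[-1,0,-16],[0,0,0],-1],[[-1,0,-16],[0,0,0],-1],[[-1,0,-16],[0,0,0],-1],[[-1,0,-16],[0,0,0],-1],[[-1,0,-16],[0,0,0],-1],[[-1,0,-16],[0,0,0],-1],[[-1,0,-16],[0,0,0],-1]]'
```

```text
clock: 7.35
position: [490.0, 188.2, 18.2]
ee_rot: [0.332, -0.624, 0.624, -0.332]
contact_force: [-0.6, 0.8, 4.0]
gripper_width: 15.2
```

```bash
python3 -m creep '[[[0,0,15],[0,0,0],-1],[[0,0,50],[0,0,0],-1],[[0,0,90],[0,0,0],-1],[[0,0,120],[0,0,0],-1],[[0,0,130],[0,0,0],-1],[[0,0,130],[0,0,0],-1]]'; python3 - <<'E'
from h import *
st=arm.read_state();x=R.from_quat(st['ee_rot']).as_matrix()[:,0];print(st['position'],st['gripper_width'],x.round(3),np.arctan2(x[1],x[0]), 'turn',-.123-(np.arctan2(x[1],x[0])+np.pi))
im,d=snap('wrist',5)
E
```

```text
clock: 7.85
position: [490.9, 188.9, 150.3]
ee_rot: [-0.33, 0.625, -0.624, 0.334]
contact_force: [0.5, 0.2, -2.7]
gripper_width: 15.1
[490.90571332 188.93223562 150.25683742] 15.10803718136963 [-0.559 -0.829 -0.006] -2.1636296701485733 turn -1.1009629834412198
```

View pics/wrist5.png

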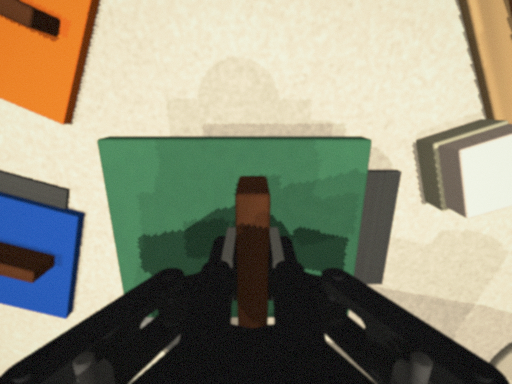

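```bash
cat >> h.py <<'E'
def held(i):
    """cover plate top & edges in tool frame (a=-tool x ~ cover x, b=-tool z ~cover y, h=-tool y ~ cover z)"""
    im,d=load('wrist',i);z=np.load(f"/tmp/wrist{i}.npz");P=cloud('wrist',i)
    T=R.from_quat(z['q']).as_matrix();Q=(P-z['p'])@T
    C=np.stack([-Q[...,0],-Q[...,2],-Q[...,1]],-1)  # cover-like axes
    hsv=cv2.cvtColor(im,cv2.COLOR_RGB2HSV)
    m=(hsv[...,0]>65)&(hsv[...,0]<90)&(hsv[...,1]>90)&(abs(C[...,2]+4)<12)&(abs(C[...,0])<110)
    p=C[m];A=np.c_[p[:,:2],np.ones(len(p))];c=np.linalg.lstsq(A,p[:,2],rcond=None)[0]
    ok=abs(A@c-p[:,2])<2.5;c=np.linalg.lstsq(A[ok],p[ok,2],rcond=None)[0]
    print('n',ok.sum(),'plane slope x,y',c[:2].round(4),'h0',c[2].round(2))
    q=p[ok]
    print('x ext',np.percentile(q[:,0],[.3,99.7]).round(1),'y min',np.percentile(q[:,1],.3).round(1))
    s=q[q[:,1]<np.percentile(q[:,1],40)]
    for y0 in range(-60,0,10):
        r=q[abs(q[:,1]-y0)<3]
        if len(r)>20: print(y0,np.percentile(r[:,0],[1,99]).round(1))
    for x0 in range(-60,75,20):
        r=q[abs(q[:,0]-x0)<3]
        if len(r)>20: print('x',x0,np.percentile(r[:,1],1).round(1))
E
python3 -c "
from h import *
held(5)"
```

```text
n 27991 plane slope x,y [0.0003 0.0006] h0 -4.71
x ext [-63.4  83.2] y min -60.3
-60 [-61.6  81.6]
-50 [-61.8  82. ]
-40 [-62.5  82. ]
-30 [-62.7  81.9]
-20 [-62.7  82.4]
-10 [-62.7  82. ]
x -60 -59.6
x -40 -59.7
x -20 -60.1
x 0 -60.5
x 20 -60.2
x 40 -60.1
x 60 -60.0
```

```bash
python3 -m creep '[[[7,-354,0],[0,0,-1.101],-1],[[7,-354,0],[0,0,-1.101],-1],[[7,-354,0],[0,0,-1.101],-1],[[7,-354,0],[0,0,-1.101],-1],[[7,-354,0],[0,0,-1.101],-1],[[7,-354,0],[0,0,-1.101],-1],[[7,-354,0],[0,0,-1.101],-1],[[7,-354,0],[0,0,-1.101],-1],[[7,-354,0],[0,0,-1.101],-1],[[7,-354,0],[0,0,-1.101],-1],[[7,-354,0],[0,0,-1.101],-1],[[7,-354,0],[0,0,-1.101],-1]]'
python3 -m creep '[[[0,0,0],[0,0,0],-1],[[0,0,0],[-0.019,-0.15,0],-1],[[0,0,0],[-0.0374,-0.3027,0],-1],[[0,0,0],[-0.0374,-0.3027,0],-1],[[0,0,0],[-0.0374,-0.3027,0],-1],[[0,0,0],[-0.0374,-0.3027,0],-1],[[0,0,0],[-0.0374,-0.3027,0],-1]]'
cat >> h.py <<'E'
O=np.array([502.5,-165.9,0]);TH=-.123
RF=R.from_euler('z',TH).as_matrix()
def tip(st=None,off=(89,-.2,-18.5)):
    st=st or arm.read_state();T=R.from_quat(st['ee_rot']).as_matrix()
    C=np.stack([-T[:,0],-T[:,2],-T[:,1]],1)  # cover axes in world
    CF=RF.T@C;tcp=RF.T@(st['position']-O)
    tp=tcp+CF@np.array([-89.,-.2,-18.5]);fe=tcp+CF@np.array([85.,-.2,-18.5])
    print('tcpF',tcp.round(1),'tip',tp.round(1),'far low',fe.round(1),'tilt',np.arctan2(CF[2,0],CF[0,0]).round(4),'roll',CF[2,1].round(4),'yawerr',CF[1,0].round(4),'F',st['contact_force'].round(1),'w',round(st['gripper_width'],1))
E
python3 -c "
from h import *
tip()"
```

```text
clock: 8.9
position: [495.4, -165.5, 145.5]
ee_rot: [0.042, 0.706, -0.706, -0.045]
contact_force: [0.0, 1.1, -3.1]
gripper_width: 15.0
clock: 9.48
position: [498.3, -165.2, 148.6]
ee_rot: [-0.15, -0.691, 0.704, -0.065]
contact_force: [-0.1, 0.2, -3.3]
gripper_width: 15.2
tcpF [-4.200e+00  1.000e-01  1.486e+02] tip [-83.5  -0.2 104.2] far low [8.240e+01 1.000e-01 1.565e+02] tilt 0.3056 roll -0.0002 yawerr 0.0019 F [-0.1  0.2 -3.3] w 15.2
```

```bash
python3 -m creep '[[[0,0,-20],[0,0,0],-1],[[0,0,-40],[0,0,0],-1],[[0,0,-55],[0,0,0],-1],[[0,0,-62],[0,0,0],-1],[[0,0,-62],[0,0,0],-1],[[0,0,-62],[0,0,0],-1],[[0,0,-62],[0,0,0],-1]]'
python3 - <<'E'
from h import *
tip()
im,d=snap('wrist',6);snap('scene',6)
im,d=snap('side',6);cr=im[110:240,210:360,::-1];cv2.imwrite('pics/side6z.png',cv2.resize(cr,None,fx=4.5,fy=4.5,interpolation=cv2.INTER_CUBIC))
E
```

```text
clock: 10.07
position: [498.3, -165.9, 86.9]
ee_rot: [-0.151, -0.691, 0.704, -0.065]
contact_force: [0.1, -0.1, -1.8]
gripper_width: 14.7
tcpF [-4.1 -0.5 86.9] tip [-83.4  -0.7  42.3] far low [82.5 -0.7 94.9] tilt 0.3071 roll 0.0 yawerr 0.0004 F [ 0.1 -0.1 -1.8] w 14.7
```

View pics/side6z.png

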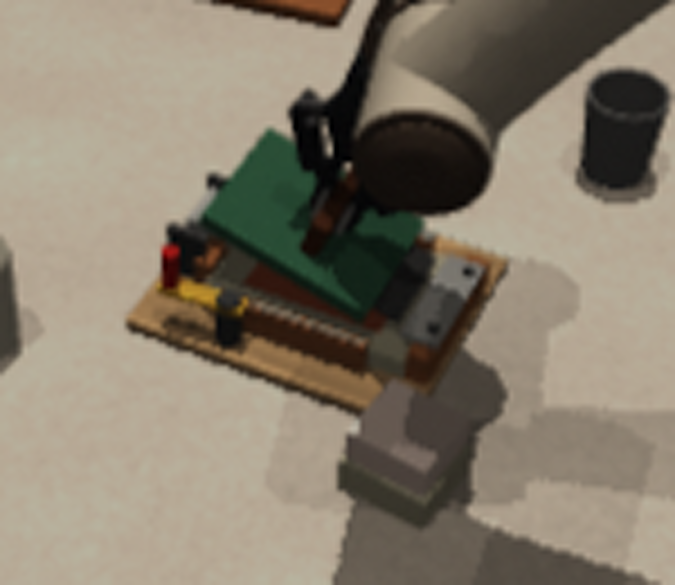

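View pics/wrist6.png

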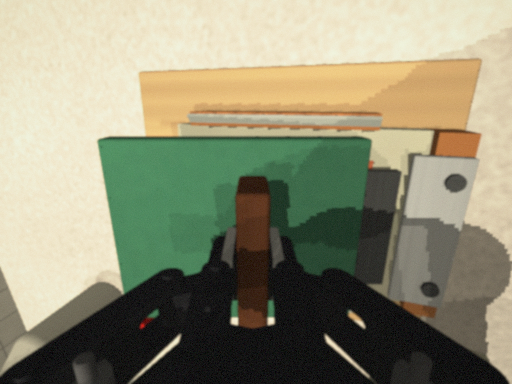

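```bash
python3 - <<'E'
from h import *
P=cloud('wrist',6);F=(P-O)@RF
for y in (-45,-35,-25,-10,0,10):
    m=(abs(F[...,1]-y)<4)&(F[...,2]>44.5)&(F[...,2]<50)&(F[...,0]<-70)&(F[...,0]>-130)
    # tongue
    q=F[(abs(F[...,1]-y)<4)&(F[...,0]<-60)&(F[...,0]>-130)];q=q[q[:,0].argsort()]
    if m.sum(): print(y,np.percentile(F[m][:,0],[2,98]).round(1))
    if y in(-25,0): print(q[::max(1,len(q)//40)][:,[0,2]].round().astype(int).tolist())
E
```

```text
-45 [-120.1  -89.4]
-35 [-120.1  -74.8]
-25 [-120.   -74.3]
[[-121, 45], [-120, 46], [-118, 48], [-117, 48], [-116, 47], [-114, 47], [-113, 47], [-112, 47], [-110, 46], [-109, 47], [-107, 47], [-106, 46], [-105, 47], [-103, 47], [-102, 47], [-100, 47], [-99, 46], [-98, 47], [-96, 46], [-95, 46], [-93, 47], [-92, 29], [-91, 29], [-90, 47], [-90, 31], [-89, 46], [-88, 29], [-82, 47], [-81, 49], [-79, 48], [-77, 49], [-76, 50], [-74, 50], [-72, 49], [-71, 50], [-69, 53], [-67, 52], [-66, 54], [-63, 63], [-62, 63], [-60, 63]]
-10 [-120.   -74.4]
0 [-120.1  -75.3]
[[-121, 45], [-118, 47], [-117, 46], [-114, 46], [-112, 46], [-110, 47], [-108, 46], [-106, 46], [-104, 46], [-102, 48], [-99, 47], [-97, 46], [-95, 45], [-92, 47], [-91, 30], [-90, 47], [-89, 29], [-82, 48], [-79, 47], [-77, 48], [-74, 52], [-72, 51], [-70, 51], [-69, 52], [-69, 149], [-68, 148], [-68, 156], [-67, 155], [-67, 147], [-66, 146], [-66, 146], [-66, 145], [-65, 53], [-65, 144], [-64, 145], [-63, 145], [-63, 143], [-62, 144], [-62, 141], [-61, 142], [-60, 64]]
10 [-119.9  -74.7]
```

```bash
python3 -m creep '[[[0,0,-5],[0,0,0],-1],[[0,0,-8.5],[0,0,0],-1],[[0,0,-8.5],[0,0,0],-1],[[0,0,-8.5],[0,0,0],-1],[[0,0,-8.5],[0,0,0],-1]]'
python3 -c "
from h import *
tip()"
```

```text
clock: 10.63
position: [496.8, -165.9, 77.3]
ee_rot: [-0.15, -0.691, 0.704, -0.064]
contact_force: [-0.1, 0.3, -2.8]
gripper_width: 14.8
tcpF [-5.6 -0.7 77.3] tip [-85.   -0.9  32.9] far low [81.  -0.9 85.1] tilt 0.3048 roll -0.0 yawerr 0.0 F [-0.1  0.3 -2.8] w 14.8
```

```bash
python3 -m creep '[[[-3,1,0],[0,0,0],-1],[[-6,1.5,0],[0,0,0],-1],[[-9,2,-0.5],[0,0,0],-1],[[-11,2,-1],[0,0,0],-1],[[-11,2,-1],[0,0,0],-1],[[-11,2,-1],[0,0,0],-1],[[-11,2,-1],[0,0,0],-1]]'
python3 -c "
from h import *
tip();tip();snap('wrist',7)
P=cloud('wrist',7);F=(P-O)@RF
q=F[(abs(F[...,1]+25)<4)&(F[...,0]<-60)&(F[...,0]>-130)];q=q[q[:,0].argsort()];print(q[::max(1,len(q)//40)][:,[0,2]].round().astype(int).tolist())
tip()"
```

```text
clock: 11.22
position: [486.1, -163.9, 76.5]
ee_rot: [-0.15, -0.691, 0.704, -0.064]
contact_force: [0.7, -0.0, -1.9]
gripper_width: 14.9
tcpF [-16.6  -0.   76.5] tip [-95.9  -0.3  32.1] far low [70.1 -0.2 84.4] tilt 0.3054 roll 0.0 yawerr 0.0001 F [ 0.7 -0.  -1.9] w 14.9
tcpF [-16.6  -0.   76.5] tip [-95.9  -0.3  32.1] far low [70.1 -0.2 84.4] tilt 0.3054 roll 0.0 yawerr 0.0001 F [ 0.7 -0.  -1.9] w 14.9
[[-121, 45], [-120, 45], [-118, 46], [-117, 47], [-116, 47], [-114, 47], [-113, 46], [-111, 46], [-110, 47], [-109, 47], [-107, 46], [-106, 47], [-105, 47], [-103, 47], [-102, 47], [-100, 48], [-99, 45], [-98, 48], [-96, 46], [-95, 47], [-93, 47], [-92, 46], [-90, 46], [-89, 40], [-88, 38], [-86, 40], [-85, 41], [-83, 41], [-81, 41], [-79, 43], [-77, 42], [-75, 54], [-73, 54], [-72, 55], [-70, 54], [-68, 55], [-67, 55], [-65, 56], [-64, 55], [-62, 57], [-61, 58]]
tcpF [-16.5  -0.   76.5] tip [-95.9  -0.2  32.1] far low [70.1 -0.2 84.4] tilt 0.3054 roll 0.0 yawerr 0.0001 F [ 0.9 -0.2 -2.5] w 15.1
```

View pics/wrist7.png

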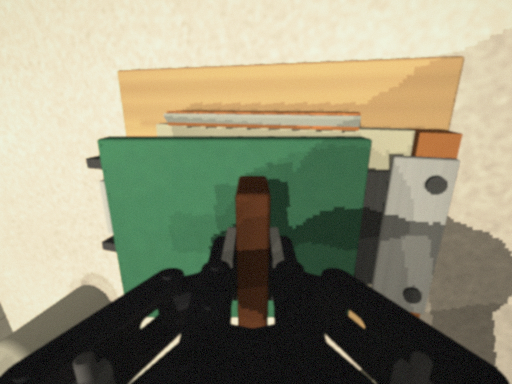

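```bash
python3 -m creep '[[[1,0,-3],[0.004,0.031,0],-1],[[2,-0.3,-5.8],[0.008,0.063,0],-1],[[3.2,-0.4,-8.5],[0.0117,0.0943,0],-1],[[3.2,-0.4,-8.5],[0.0117,0.0943,0],-1],[[3.2,-0.4,-8.5],[0.0117,0.0943,0],-1],[[3.2,-0.4,-8.5],[0.0117,0.0943,0],-1]]'
python3 -c "
from h import *
tip()"
```

```text
clock: 11.77
position: [488.5, -164.3, 67.6]
ee_rot: [-0.117, -0.697, 0.706, -0.031]
contact_force: [-0.8, 0.5, -2.2]
gripper_width: 14.9
tcpF [-14.1  -0.1  67.6] tip [-97.3  -0.3  31. ] far low [72.9 -0.4 67.2] tilt 0.2098 roll 0.0001 yawerr -0.0003 F [-0.8  0.5 -2.2] w 14.9
```

```bash
python3 -m creep '[[[0,0,0],[0,0,0],-0.4],[[0,0,0],[0,0,0],0],[[0,0,0],[0,0,0],0.3],[[0,0,0],[0,0,0],0.3],[[0,0,0],[0,0,0],0.3],[[0,0,0],[0,0,0],0.3],[[0,0,0],[0,0,0],0.3]]'
python3 - <<'E'
from h import *
tip()
im,d=snap('wrist',8)
im,d=snap('side',8);cr=im[110:240,210:360,::-1];cv2.imwrite('pics/side8z.png',cv2.resize(cr,None,fx=4.5,fy=4.5,interpolation=cv2.INTER_CUBIC))
P=cloud('wrist',8);hsv=cv2.cvtColor(load('wrist',8)[0],cv2.COLOR_RGB2HSV)
F=(P-O)@RF
m=(hsv[...,0]>65)&(hsv[...,0]<90)&(hsv[...,1]>90)&(F[...,0]<62)&(F[...,0]>-70)&(abs(F[...,1])<62)&(F[...,2]<80)
p=F[m];A=np.c_[p[:,:2],np.ones(len(p))];c=np.linalg.lstsq(A,p[:,2],rcond=None)[0]
for _ in range(3):
    ok=abs(A@c-p[:,2])<3;c=np.linalg.lstsq(A[ok],p[ok,2],rcond=None)[0]
print(len(p),ok.sum(),c,np.percentile(p[ok],[.5,99.5],axis=0))
E
```

```text
clock: 12.35
position: [489.1, -164.3, 68.0]
ee_rot: [-0.117, -0.697, 0.706, -0.031]
contact_force: [0.2, -1.1, -0.6]
gripper_width: 55.7
tcpF [-13.5  -0.1  68. ] tip [-96.6  -0.3  31.3] far low [73.5 -0.3 67.6] tilt 0.2103 roll 0.0001 yawerr 0.0 F [ 0.2 -1.1 -0.6] w 55.7
25558 25474 [1.46323219e-01 6.31247430e-04 5.82896318e+01] [[-69.40827298 -59.89261883  47.59307368]
 [ 61.38493324  56.65809477  67.79154119]]
```

View pics/wrist8.png

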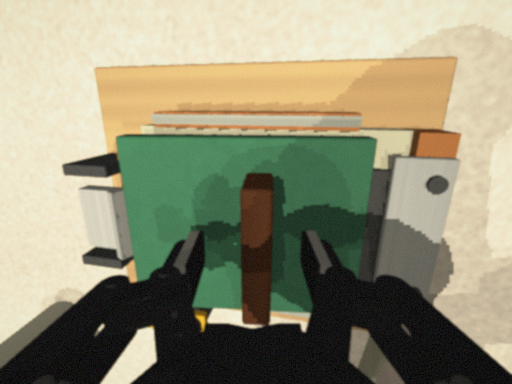

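View pics/side8z.png

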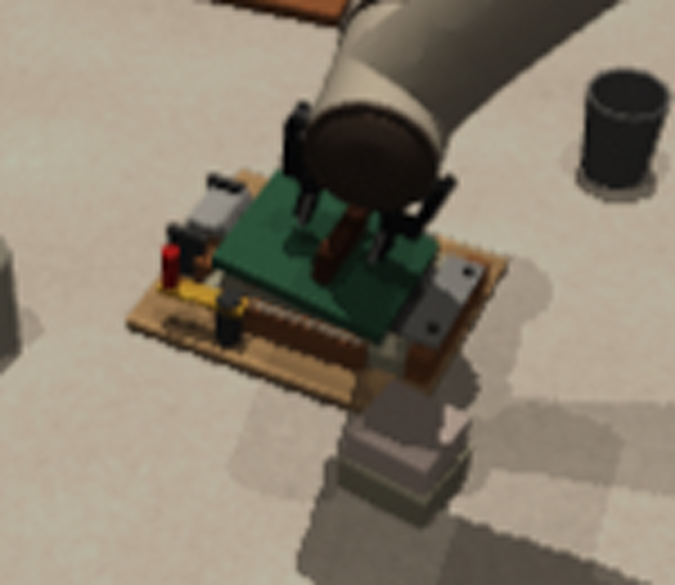

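```bash
python3 -m creep '[[[0,0,15],[0,0,0],0.3],[[0,0,40],[0,0,0],0.3],[[0,0,70],[0,0,0],0.3],[[20,-2,70],[0.012,0.1,0],0],[[40,-5,70],[0.0258,0.2084,0],-1],[[59,-7.3,70],[0.0258,0.2084,0],-1],[[59,-7.3,50],[0.0258,0.2084,0],-1],[[59,-7.3,30],[0.0258,0.2084,0],-1],[[59,-7.3,15],[0.0258,0.2084,0],-1],[[59,-7.3,15],[0.0258,0.2084,0],-1],[[59,-7.3,15],[0.0258,0.2084,0],-1]]'
python3 - <<'E'
from h import *
tip()
im,d=snap('side',9);cr=im[110:240,210:360,::-1];cv2.imwrite('pics/side9z.png',cv2.resize(cr,None,fx=4.5,fy=4.5,interpolation=cv2.INTER_CUBIC))
im,d=snap('wrist',9)
E
```

```text
clock: 13.37
position: [547.6, -171.7, 82.2]
ee_rot: [-0.043, -0.706, 0.706, 0.044]
contact_force: [-1.0, 0.4, -0.0]
gripper_width: -0.3
tcpF [45.5 -0.2 82.2] tip [-43.5  -0.4  63.9] far low [130.5  -0.4  63.5] tilt -0.0021 roll -0.0004 yawerr 0.0002 F [-1.   0.4 -0. ] w -0.3
```

View pics/side9z.png

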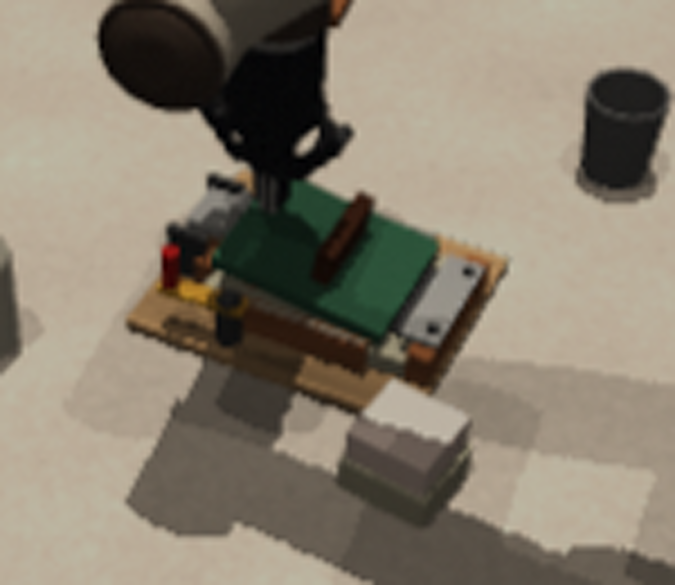

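View pics/wrist9.png

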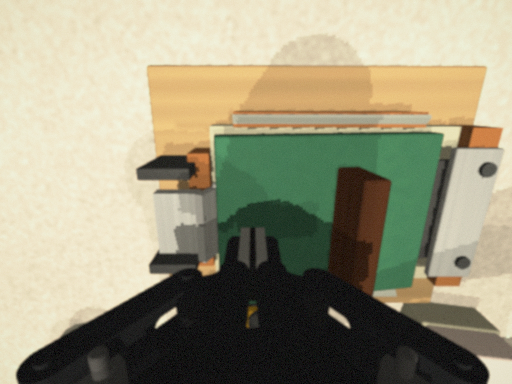

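```bash
python3 -m creep '[[[0,0,-8],[0,0,0],-1],[[0,0,-14],[0,0,0],-1],[[0,0,-16],[0,0,0],-1],[[0,0,-18],[0,0,0],-1],[[0,0,-20],[0,0,0],-1],[[0,0,-22],[0,0,0],-1],[[0,0,-22],[0,0,0],-1]]'
python3 -m creep '[[[0,0,-2],[0,0,0],-1],[[0,0,-4],[0,0,0],-1],[[0,0,-6],[0,0,0],-1],[[0,0,-8],[0,0,0],-1],[[0,0,-8],[0,0,0],-1]]'
```

```text
clock: 14.05
position: [548.5, -171.7, 61.2]
ee_rot: [-0.044, -0.706, 0.706, 0.043]
contact_force: [0.1, -0.3, 2.0]
gripper_width: -0.0
clock: 14.47
position: [548.0, -171.6, 52.3]
ee_rot: [0.043, 0.706, -0.706, -0.044]
contact_force: [1.0, -0.5, 0.4]
gripper_width: 0.2
```

```bash
python3 -m creep '[[[0,0,-2],[0,0,0],-1],[[0,0,-4],[0,0,0],-1],[[0,0,-4],[0,0,0],-1]]'; python3 -m creep '[[[0,0,-2],[0,0,0],-1],[[0,0,-4],[0,0,0],-1],[[0,0,-4],[0,0,0],-1],[[0,0,-4],[0,0,0],-1]]'
```

```text
clock: 14.72
position: [547.2, -171.5, 48.1]
ee_rot: [0.043, 0.706, -0.706, -0.044]
contact_force: [0.5, -0.4, 0.6]
gripper_width: -0.1
clock: 15.05
position: [547.7, -171.6, 44.5]
ee_rot: [0.043, 0.706, -0.706, -0.044]
contact_force: [-0.6, -0.8, -0.5]
gripper_width: 0.2
```

```bash
python3 - <<'E'
from h import *
im,d=snap('side',10);cr=im[110:240,210:360,::-1];cv2.imwrite('pics/side10z.png',cv2.resize(cr,None,fx=4.5,fy=4.5,interpolation=cv2.INTER_CUBIC))
im,d=snap('wrist',10)
P=cloud('wrist',10);hsv=cv2.cvtColor(im,cv2.COLOR_RGB2HSV)
F=(P-O)@RF
m=(hsv[...,0]>65)&(hsv[...,0]<90)&(hsv[...,1]>90)&(F[...,0]<62)&(F[...,0]>-70)&(abs(F[...,1])<62)&(F[...,2]<80)
p=F[m];A=np.c_[p[:,:2],np.ones(len(p))];c=np.linalg.lstsq(A,p[:,2],rcond=None)[0]
for _ in range(3):
    ok=abs(A@c-p[:,2])<3;c=np.linalg.lstsq(A[ok],p[ok,2],rcond=None)[0]
print(len(p),ok.sum(),c,np.percentile(p[ok],[.5,99.5],axis=0))
for y in(-18,-10,0):
    q=F[(abs(F[...,1]-y)<3)&(F[...,0]>55)&(F[...,0]<100)];q=q[q[:,0].argsort()];print(q[::max(1,len(q)//50)][:,[0,2]].round().astype(int).tolist())
E
```

```text
24746 24718 [4.74488000e-04 8.15524525e-04 4.35605987e+01] [[-69.66514376 -59.99208817  41.82309776]
 [ 61.31708646  54.51609331  45.11005744]]
[[55, 117], [55, 43], [55, 119], [56, 110], [56, 120], [56, 140], [56, 126], [57, 137], [57, 138], [57, 123], [57, 127], [58, 137], [58, 133], [58, 129], [58, 123], [59, 135], [59, 115], [59, 128], [59, 130], [59, 140], [60, 45], [60, 141], [60, 122], [60, 125], [61, 123], [61, 110], [61, 138], [61, 127], [62, 143], [62, 140], [62, 121], [62, 138], [62, 126], [63, 142], [63, 131], [63, 44], [64, 143], [64, 140], [64, 136], [65, 141], [68, 43], [71, 53], [74, 60], [77, 65], [79, 39], [82, 65], [86, 59], [89, 59], [92, 39], [96, 59], [100, 59]]
[[55, 104], [57, 69], [58, 89], [59, 87], [62, 85], [66, 44], [67, 88], [68, 137], [69, 44], [70, 96], [70, 132], [71, 101], [72, 131], [73, 105], [74, 106], [74, 101], [75, 102], [76, 64], [77, 113], [78, 110], [79, 114], [80, 114], [81, 115], [82, 118], [83, 100], [84, 114], [85, 120], [86, 118], [86, 116], [87, 122], [87, 58], [88, 109], [88, 130], [89, 110], [89, 125], [90, 132], [91, 122], [92, 110], [92, 130], [93, 129], [94, 132], [94, 127], [95, 118], [95, 126], [96, 135], [96, 134], [97, 60], [98, 118], [98, 135], [99, 131], [100, 129]]
[[60, 44], [63, 43], [65, 44], [67, 43], [68, 43], [69, 100], [69, 43], [70, 53], [70, 52], [71, 101], [71, 102], [72, 101], [72, 55], [73, 59], [74, 100], [74, 59], [75, 101], [75, 100], [76, 63], [77, 65], [77, 67], [79, 68], [80, 113], [80, 115], [81, 67], [81, 66], [81, 116], [82, 115], [82, 67], [82, 67], [83, 118], [83, 119], [83, 118], [84, 129], [84, 118], [84, 118], [84, 126], [85, 120], [85, 122], [86, 121], [86, 122], [86, 122], [87, 59], [88, 59], [89, 58], [91, 59], [92, 60], [94, 58], [96, 59], [97, 59], [99, 58]]
```

View pics/side10z.png

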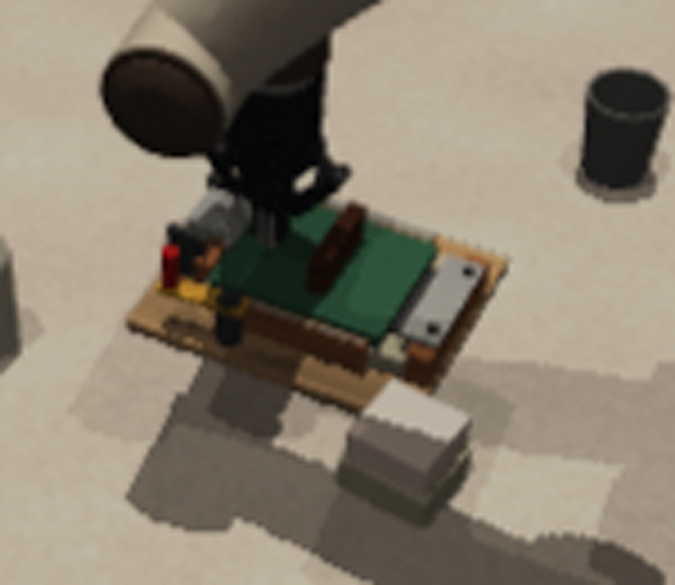

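View pics/wrist10.png

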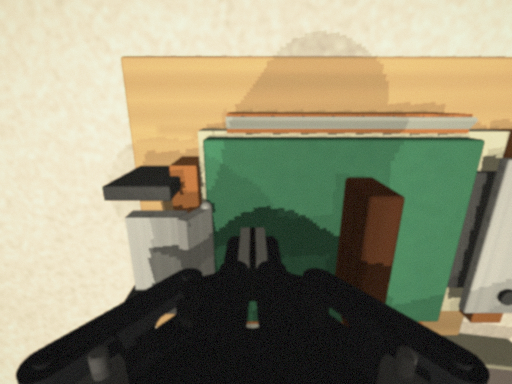

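```bash
python3 -m creep '[[[0,0,30],[0,0,0.1],-1],[[0,0,70],[0,0,0.2],-1],[[20,20,80],[0,0,0.32],-0.5],[[40,50,80],[0,0,0.44],-0.5],[[56,84,80],[0,0,0.56],-0.5],[[56,84,80],[0,0,0.68],-0.5],[[56,84,80],[0,0,0.8],-0.5],[[56,84,80],[0,0,0.92],-0.5],[[56,84,80],[0,0,1.04],-0.5],[[56,84,80],[0,0,1.16],-0.5],[[56,84,80],[0,0,1.28],-0.5],[[56,84,80],[0,0,1.4],-0.5]]'
python3 -m creep '[[[0,0,0],[0,0,0.12],-0.5],[[0,0,0],[0,0,0.26],-0.5],[[0,0,0],[0,0,0.26],-0.5],[[0,0,0],[0,0,0.26],-0.5],[[0,0,0],[0,0,0.26],-0.5]]'
python3 - <<'E'
from h import *
st=arm.read_state();print(st['position'],R.from_quat(st['ee_rot']).as_matrix()[:,0].round(3))
im,d=snap('wrist',11)
P=cloud('wrist',11);hsv=cv2.cvtColor(im,cv2.COLOR_RGB2HSV)
m=((hsv[...,0]<8)|(hsv[...,0]>172))&(hsv[...,1]>180)&(P[...,2]>86)&(P[...,2]<92)&(np.hypot(P[...,0]-604,P[...,1]+88)<25)
p=np.median(P[m],0);print(m.sum(),p)
v=p[:2]-[552.8,-85.5];print('latch',np.arctan2(v[1],v[0])+.123+np.pi/2)
E
```

```text
clock: 16.15
position: [603.9, -87.6, 124.7]
ee_rot: [-0.423, 0.567, -0.566, 0.423]
contact_force: [0.3, 0.1, 0.2]
gripper_width: 21.4
clock: 16.57
position: [603.9, -87.6, 124.8]
ee_rot: [-0.491, 0.509, -0.509, 0.491]
contact_force: [-0.1, 0.1, 0.2]
gripper_width: 21.2
[603.94584402 -87.62220879 124.77217598] [-0.036 -0.999  0.   ]
232 [604.44946356 -88.34672616  88.39873049]
latch 1.6387357587916418
```

View pics/wrist11.png

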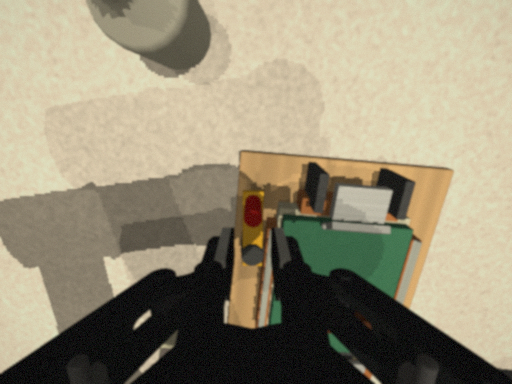

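```bash
python3 -m creep '[[[0,0,-30],[0,0,0],-0.5],[[0,0,-59],[0,0,0],-0.5],[[0,0,-59],[0,0,0],-0.5],[[0,0,-59],[0,0,0],-0.5]]'; python3 - <<'E'
import numpy as np
a0=-0.055
for b in (0,.83):
  for k in range(1,9):
    a=a0-b-.83*k/8; p=50.5*np.array([np.cos(a)-np.cos(a0-b),np.sin(a)-np.sin(a0-b)]);print(p.round(0),round(-.83*k/8,2))
E
```

```text
clock: 16.95
position: [603.1, -87.8, 64.7]
ee_rot: [-0.492, 0.509, -0.508, 0.49]
contact_force: [-0.0, 0.2, 0.8]
gripper_width: 21.4
[-1. -5.] -0.1
[ -2. -10.] -0.21
[ -3. -15.] -0.31
[ -5. -20.] -0.41
[ -8. -25.] -0.52
[-11. -29.] -0.62
[-15. -33.] -0.73
[-18. -36.] -0.83
[-4. -3.] -0.1
[-9. -6.] -0.21
[-14.  -8.] -0.31
[-18. -10.] -0.41
[-24. -11.] -0.52
[-29. -11.] -0.62
[-34. -11.] -0.73
[-39. -11.] -0.83
```

```bash
python3 -m creep '[[[-1,-5,0],[0,0,-0.1],-0.5],[[-2,-10,0],[0,0,-0.21],-0.5],[[-3,-15,0],[0,0,-0.31],-0.5],[[-5,-20,0],[0,0,-0.41],-0.5],[[-8,-25,0],[0,0,-0.52],-0.5],[[-11,-29,0],[0,0,-0.62],-0.5],[[-15,-33,0],[0,0,-0.73],-0.5],[[-18,-36,0],[0,0,-0.83],-0.5]]'; python3 -m creep '[[[-4,-3,0],[0,0,-0.1],-0.5],[[-9,-6,0],[0,0,-0.21],-0.5],[[-14,-8,0],[0,0,-0.31],-0.5],[[-18,-10,0],[0,0,-0.41],-0.5],[[-24,-11,0],[0,0,-0.52],-0.5],[[-29,-11,0],[0,0,-0.62],-0.5],[[-34,-11,0],[0,0,-0.73],-0.5],[[-39,-11,0],[0,0,-0.83],-0.5],[[-39,-11,0],[0,0,-0.83],-0.5],[[-39,-11,0],[0,0,-0.83],-0.5]]'
```

```text
clock: 17.62
position: [588.1, -123.8, 68.6]
ee_rot: [0.241, -0.663, 0.665, -0.245]
contact_force: [0.5, 0.7, -0.2]
gripper_width: 21.4
clock: 18.45
position: [548.4, -134.7, 67.9]
ee_rot: [-0.044, -0.706, 0.706, 0.041]
contact_force: [0.6, 0.5, 0.0]
gripper_width: 21.4
```

Now rise, check the result.

```bash
python3 -m creep '[[[0,0,30],[0,0,0],-0.5],[[0,0,70],[0,0,0],-0.5],[[0,0,110],[0,0,0],-0.5],[[0,20,150],[0,0,0],-0.5],[[0,40,150],[0,0,0],-0.5],[[0,40,150],[0,0,0],-0.5],[[0,40,150],[0,0,0],-0.5]]'
python3 - <<'E'
from h import *
im,d=snap('wrist',12);snap('scene',12)
P=cloud('wrist',12);F=(P-O)@RF;hsv=cv2.cvtColor(im,cv2.COLOR_RGB2HSV)
m=((hsv[...,0]<8)|(hsv[...,0]>172))&(hsv[...,1]>180)&(P[...,2]>86)&(P[...,2]<92)&(np.hypot(F[...,0]-40,F[...,1]-40)<30)
p=np.median(P[m],0);v=p[:2]-[552.8,-85.5];print(m.sum(),p,'latch',np.arctan2(v[1],v[0])+.123+np.pi/2)
m=(hsv[...,0]>65)&(hsv[...,0]<90)&(hsv[...,1]>90)&(F[...,0]<72)&(F[...,0]>-70)&(abs(F[...,1])<62)&(F[...,2]<60)&(F[...,2]>30)
p=F[m];A=np.c_[p[:,:2],np.ones(len(p))];c=np.linalg.lstsq(A,p[:,2],rcond=None)[0]
for _ in range(3):
    ok=abs(A@c-p[:,2])<3;c=np.linalg.lstsq(A[ok],p[ok,2],rcond=None)[0]
print(ok.sum(),c,np.percentile(p[ok],[.5,99.5],axis=0).round(1),'far z',c[2]+75*c[0])
q=F[(abs(F[...,1]+15)<3)&(F[...,0]>60)&(F[...,0]<85)];q=q[q[:,0].argsort()];print(q[::max(1,len(q)//40)][:,[0,2]].round(1).tolist())
E
```

```text
clock: 19.03
position: [547.4, -93.9, 217.2]
ee_rot: [0.043, 0.706, -0.706, -0.042]
contact_force: [-0.2, -0.7, -0.6]
gripper_width: 21.1
127 [ 548.25521814 -135.99707589   88.53937674] latch 0.03324094126869093
11473 [ 4.94417231e-04 -1.52686654e-04  4.35909554e+01] [[-69.4 -58.5  41.6]
 [ 70.1  57.1  45.5]] far z 43.628036663969745
[[60.5, 44.9], [60.7, 43.2], [61.7, 44.5], [61.8, 43.4], [62.8, 43.7], [63.8, 44.9], [64.0, 43.5], [65.0, 43.8], [65.1, 43.5], [66.2, 43.5], [67.1, 44.5], [67.4, 42.7], [68.2, 45.0], [68.3, 44.4], [68.7, 50.5], [68.9, 49.8], [69.6, 51.8], [69.8, 50.9], [70.5, 54.2], [70.7, 52.9], [71.4, 54.6], [71.5, 54.4], [72.3, 56.3], [72.4, 56.7], [73.1, 58.2], [73.3, 57.1], [73.9, 60.9], [74.0, 59.6], [74.8, 62.0], [74.8, 61.7], [75.6, 63.4], [75.7, 62.5], [76.3, 65.1], [76.5, 64.8], [77.1, 66.5], [77.2, 66.0], [77.9, 68.4], [78.0, 68.8], [78.9, 68.5], [79.1, 68.1], [79.9, 68.7], [80.2, 67.3], [81.2, 66.7], [81.3, 67.5], [82.2, 66.4], [82.3, 66.8], [83.2, 67.0], [83.5, 64.8], [84.7, 59.0]]
```

View pics/wrist12.png

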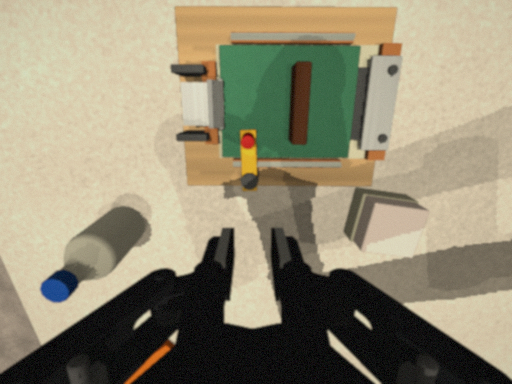

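View pics/scene12.png

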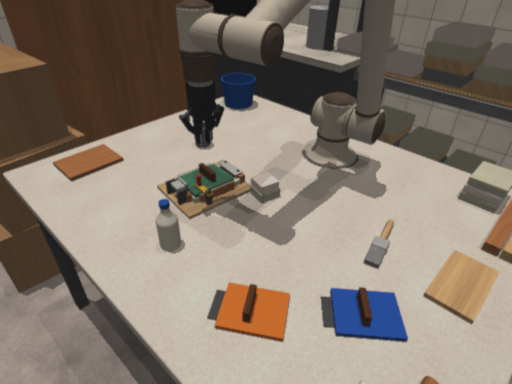

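The cover lies flat with its far edge at z 43.6 mm. The catch nose is out at x 68.7 mm and the latch reads 0.03 rad. The bottle, blocks, cup and brush look unmoved, and the robot touches nothing.

```bash
python3 -c "
from bench import arm
print(arm.job_done())"
```

```text
the job is handed in; nothing more can be done
None
```

The mould is closed up and handed in at about 19 s of the 72 s allowed. No verdict is reported on handing in.

- **What I did:**
  - Swung the latch open to about 1.64 rad.
  - Hooked the green cover's tongue under the keeper at about 0.3 rad tilt.
  - Let go so the cover leaned on the catch at 0.145 rad.
  - Pressed its far side down until it snapped in.
  - Turned the latch back over the cover.
- **Last checks (wrist camera depth):**
  - The cover is level within about 0.001 rad, with its far edge at 43.6 mm.
  - The catch nose is back at its rest position.
  - The latch reads about 0.03 rad.
  - The gripper is well clear of everything.
  - The bottle, blocks, cup and brush look unmoved. I judged that by eye from the pictures and did not measure it.
- **One oddity:** the force readings between press steps never went above 2 N, below the expected 5 to 15 N. The snap probably fell between readings; the later depth checks show it did happen.

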